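# Check the guard interlock of the blower test nest

## Robot

A 7-joint arm with a two-finger parallel gripper is mounted at the origin on a cart in front of the work surface, level with it; the furniture and walls round the work are solid. World frame = base frame: x ahead of the robot, y to its left, z up, the work surface at z = 0. Lengths are in m, angles in rad, forces in N, time in s.
With the tool pointing down it reaches from about 0.4 to 0.85 m from the base axis. Payload 4.5 kg.
Tool frame: the origin (TCP) lies between the finger pads; the fingertips stand 11 mm ahead of it and the grasp point (between the pads) lies 8 mm behind it (r.nose_length is the distance from the TCP to the fingertips, in m); z points along the fingers, y is the line along which they close (so a half turn about z gives the same grasp; the last joint's range is limited). The gripper opens to 88 mm and grips with 3 to 60 N. Pads are 18 mm wide; open, the fingers measure 123 mm over their backs; the gripper's body (75 mm by 187 mm) begins 45 mm behind the grasp point.
Start: joints at [-1.08, 0.689, -0.195, 1.565, 0.157, 0.902, -0.215], TCP at [0.276, 0.561, 0.25] pointing down, gripper open.
Joint ranges: [-3.01, 3.01], [-0.46, 2.08], [-1.47, 1.51], [0.13, 2.56], [-1, 4.14], [0.04, 2.09], [-2.66, 2.66]. Speed limits (rad/s): [2.57, 2.57, 3.14, 3.14, 3.14, 3.14, 3.14].

## Interface

Orientations are given as a unit quaternion [x, y, z, w].
In Python, from plant import get_state, snapshot, camera_model, r gives the robot as it stands.
- The arm moves only by the shell command python3 -m inch 'ROWS' [FORCE]. ROWS is text: rows parted by semicolons, each of 7 numbers parted by spaces: the opening, from -1 (shut) to 1 (fully open), then the shift along the tool's x, y, z in m, then the turn, a rotation vector about the tool's x, y, z in rad. A call has 1 to 20 rows; each row shifts and turns the commanded pose from where the row before left it, along the tool's axes as they then stand; what a row does not reach is not made up. A row lasts 1/12 s, in which the tool goes at most 41.7 mm and 7.16 degrees, less where a joint would pass 70% of its speed; a pose out of reach is approached as far as the arm can. A call is refused whole if a number of a shift passes 0.0417 or a number of a turn 0.125, either way. A call with a gripper value outside its range is refused whole. The fingers move at their own pace and stop on an object; FORCE is the grip in N (left out, the last holds). Time passes only in rows, so rows that do not move let the fingers close. It gives the time, the measured TCP pose, the force, the opening and the grip force at its end, in the units of the state.
- get_state(): the state, without advancing time (a new reading comes with each control period).
- snapshot(name): name is "scene" or "top" or "wrist"; returns (picture, depth): 400x640x3 uint8, red, green, blue; 400x640 float32, m along the optical axis (not along the pixel's ray), 0 where there is no reading.
- camera_model(name): a dict with "intrinsics" (3x3 intrinsics, pixels), "dist" ([k1, k2, p1, p2, k3] as OpenCV has them; the pictures are not rectified), "view" (4x4, takes a point from world to camera coordinates). Camera axes: x right, y down, z forward; pixel columns grow to the right and rows downward; lengths in m; the calibration is good to about 2 mm. A picture is of the moment at which its call begins: read the wrist's pose just before it. camera_model takes no time and is no camera call; for the wrist camera it gives the pose at the moment of the call.
- r.finish_job(): hands the job in; it is judged then, once.
The state is a dict: "clock": time; "q": joint angles; "qd": joint speeds; "joint_torque": joint torques, N m; "tool_pos": TCP position; "eef_rot": TCP orientation; "contact_force": force on the tool from outside, world axes, zero at the start; "moment": the same for the moment, N m; "opening": opening from 0.0 (shut) to 1.0 (fully open); "finger_force": force on a finger pad.
Only numpy, scipy, OpenCV 4.12 (cv2) and the standard library are available. Lean on these libraries where they do the work, as an engineer would, in place of code of your own. Each camera call takes 0.05 s, during which the arm holds its last target. There are 200 camera calls.

## Task

Get the blower test nest ready for its guard interlock check: wind the black-knobbed hand crank clockwise (seen from above), not quite two turns, until it comes up against its stop. Then take the orange-tinted clear guard by its steel wire handle, lift it against its closing spring until its yellow needle lines up with the red mark, and hold it still there: finish with the gripper still holding the handle, because the guard springs shut when let go. Leave the red mark and the loose things on the bench where they are.

Things in the scene. Friction and masses are not known exactly. Their poses are not given: they have to be found in the camera images.
- test_nest: black blower test nest, fixed to the bench; base plate about 170 x 190 mm, 12 mm thick; the blower in it is clamped; its small front latch does not hold the guard. Origin on the bench under the nest. x points from the front (wire handle) to the back (guard hinge), y to the left (side of the red mark), z up; it stands somewhat turned
- test_nest_guard (a joint): opening angle of the orange-tinted clear guard (rad): 0 shut, grows as its front rises, up to 1.74. The hinge lies level along the nest's y at the back. A spring and the guard's weight always pull it shut: lifting at the handle takes about 3 N just open and 5 N at 0.85 rad
- guard_hinge (a point): point on the guard's hinge axis (52 mm above the bench), level with the middle of the wire handle
- guard_handle: steel wire pull handle on the guard's front, moves with it: straight round bar 10 mm thick, 88 mm long along its own y, ends bent back to the guard. Origin at the bar's middle, 58 mm above the bench and 220 mm from the hinge axis when shut; 33 mm free behind the bar, only the bench under it. The bar can turn between gripping fingers. Its x axis points along the guard to the hinge, tilting with it
- needle_tip (a point): free end of the yellow needle (82 x 6 x 6 mm, thicker at this end) along the left edge of the guard, 104 mm from the hinge axis; moves with the guard
- interlock_mark (a joint): angle (rad) at which the red mark is clamped on the quadrant rail at the left of the guard, 0.45 to 0.85, counted like the opening of the guard; the guard is at the mark when both values are equal. Stiff, not to be moved
- mark_tip (a point): outer end of the red mark, 104 mm from the guard's hinge axis and 9 mm to the left of the needle; its x axis points along the mark to the hinge
- feed_crank (a joint): angle of the hand crank (rad), grows clockwise seen from above, 12.57 at the stop; starts between 0 and 1.8. At 0 its arm points along the nest's -x. It winds the contact slide in and stays where it is left (about 1.5 N at the knob turns it)
- crank_axis (a point): point on the upright axis of the crank, at the height of the middle of the knob
- crank_grip (a point): middle of the crank's upright black knob, 18 mm thick and 41 mm tall (68 to 109 mm above the bench), 45 mm from the crank's axis; goes round with the crank. The knob is fixed to the arm but can turn between gripping fingers
- tachometer: orange hand meter, 54 x 114 x 30 mm, bystander on the orange board; origin under its middle
- impeller_1: black spare impeller, 55 mm wide, 20 mm tall, bystander on the orange board; origin under its middle
- screwdriver_1: yellow screwdriver, 160 mm long, bystander on the orange board; origin under its middle
- esd_brush: dark antistatic brush, 132 x 18 x 20 mm, bystander near the front edge; origin under its middle
- hex_key_1: small black hexagon key, 52 x 22 x 4 mm, bystander near the front edge; origin under its middle

How it is judged:
By the outcome, as a careful person would: the job done as asked, in the order asked, and still so for the second after the job is handed in, while the arm keeps its last pose, push and grip.
It also fails if it takes over 67 s, if anything falls off the work surface, if the arm or the gripper's body presses on something with over 40 N, if the wrist force passes 120 N, or if a joint passes its speed limit or range.

## Working session

There is one attempt and no reset: what is moved stays moved. The work goes in short steps, Python scripts to look and compute and a shell command to move; the robot and the scene stay as the last step left them, time stands still between calls to the robot, and variables do not carry over. Pictures are saved under pics/ and viewed, at most 10 in all, crops included, and the job is handed in when it is done.

```bash
mkdir -p pics; ls; python3 - <<'E'
from plant import *
import cv2,numpy as np
for n in("scene","top"):
    p,d=snapshot(n); cv2.imwrite(f"pics/{n}0.png",p[:,:,::-1]); np.save(f"pics/{n}0.npy",d)
    print(n,{k:np.round(v,4).tolist() for k,v in camera_model(n).items()})
s=get_state();print(s)
E
```

```text
pics
scene {'intrinsics': [[417.0316, 0.0, 324.9987], [0.0, 417.0316, 195.1048], [0.0, 0.0, 1.0]], 'dist': [-0.0603, 0.0, 0.0, 0.0, 0.0], 'view': [[0.8345, -0.5505, 0.0224, -0.4628], [-0.3077, -0.4995, -0.8098, 0.2242], [0.457, 0.6689, -0.5863, 1.0268], [0.0, 0.0, 0.0, 1.0]]}
top {'intrinsics': [[386.1646, 0.0, 317.8593], [0.0, 386.1646, 195.2074], [0.0, 0.0, 1.0]], 'dist': [-0.0727, 0.0, 0.0, 0.0, 0.0], 'view': [[0.0009, -0.9997, -0.024, -0.0262], [-0.9957, 0.0014, -0.0928, 0.5238], [0.0928, 0.0239, -0.9954, 0.9724], [0.0, 0.0, 0.0, 1.0]]}
{'clock': 0.1, 'q': array([-1.08020068,  0.68991681, -0.194523  ,  1.56621604,  0.15731394,
        0.9024778 , -0.21512261]), 'qd': array([ 0.00250194, -0.00151125, -0.00034768, -0.00262288, -0.00022779,
        0.00081235, -0.00063162]), 'joint_torque': array([-2.80351043e-03, -5.28498781e+01, -1.27159473e+00, -1.53837240e+01,
       -5.26289782e-02,  2.04850090e-03,  5.37829169e-05]), 'tool_pos': array([0.27547424, 0.56042197, 0.24898625]), 'eef_rot': array([ 2.26387147e-01,  9.74037062e-01, -8.03344876e-04, -1.24169960e-04]), 'contact_force': array([-0.15272116, -1.11402408, -0.02569618]), 'moment': array([-0.02400847,  0.02948428, -0.01198305]), 'finger_force': 0.0, 'opening': 0.9997756225962064}
```

View pics/scene0.png

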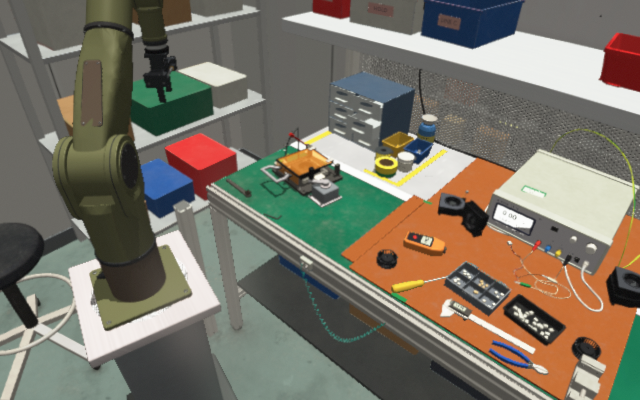

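View pics/top0.png

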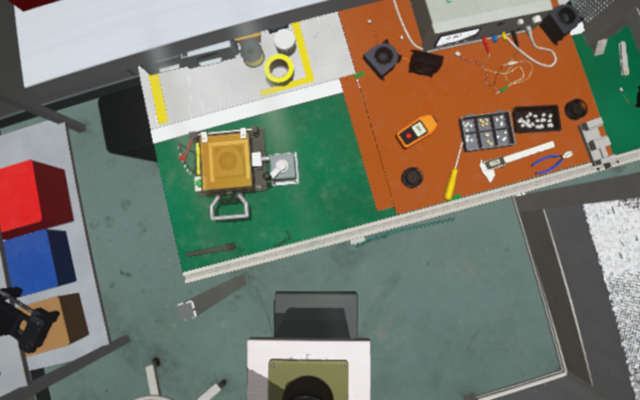

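```bash
cat > h.py <<'E'
from plant import *
import cv2,numpy as np
from scipy.spatial.transform import Rotation as R
def ray(m,px):
    u=cv2.undistortPoints(np.array([[px]],float),m["intrinsics"],np.array(m["dist"]))[0,0]
    V=np.array(m["view"]);Rm=V[:3,:3];c=-Rm.T@V[:3,3];return c,Rm.T@np.r_[u,1]
def at_z(m,px,z):
    c,d=ray(m,px);return c+d*(z-c[2])/d[2]
def at_d(m,px,D):
    c,d=ray(m,px);v=np.median([x for x in D[int(px[1])-1:int(px[1])+2,int(px[0])-1:int(px[0])+2].ravel() if x>0] or [0]);return c+d*v
def tri(*rs):
    A=0;b=0
    for c,d in rs:
        d=d/np.linalg.norm(d);P=np.eye(3)-np.outer(d,d);A=A+P;b=b+P@c
    return np.linalg.solve(A,b)
def proj(m,p):
    V=np.array(m["view"]);return cv2.projectPoints(np.array(p,float).reshape(-1,1,3),cv2.Rodrigues(V[:3,:3])[0],V[:3,3],m["intrinsics"],np.array(m["dist"]))[0][:,0]
E
python3 - <<'E'
from h import *
t=cv2.imread("pics/top0.png")[115:235,165:315];s=cv2.imread("pics/scene0.png")[120:210,250:360]
a=cv2.resize(t,None,fx=4,fy=4,interpolation=2)
b=cv2.resize(s,None,fx=5,fy=5,interpolation=2)
cv2.imwrite("pics/t1.png",a);cv2.imwrite("pics/s1.png",b)
m=camera_model("top");D=np.load("pics/top0.npy")
for n,p in dict(barL=(213,216),barR=(247,216),crankhub=(282,167),tach=(417,130),brush=(212,250),guard=(228,160),hex=(280,240)).items():print(n,at_d(m,p,D).round(3))
E
```

```text
barL [0.468 0.235 0.063]
barR [0.469 0.149 0.061]
crankhub [0.591 0.062 0.065]
tach [ 0.692 -0.283  0.037]
brush [0.381 0.252 0.008]
guard [0.61  0.2   0.064]
hex [0.408 0.073 0.001]
```

View pics/t1.png

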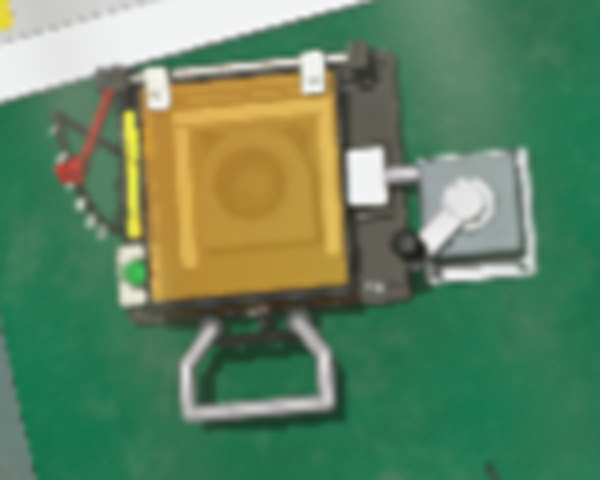

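View pics/s1.png

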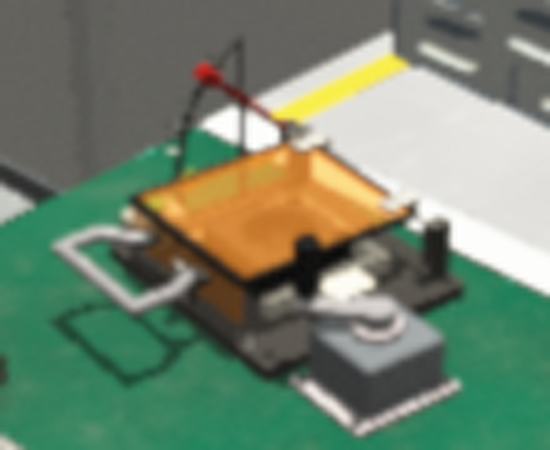

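```bash
python3 - <<'E'
from h import *
t=camera_model("top");s=camera_model("scene")
T=lambda x,y:(x/4+165-.4,y/4+115-.4)
S=lambda x,y:(x/5+250-.4,y/5+120-.4)
print("knob tri",tri(ray(t,T(407,240)),ray(s,S(306,240))).round(4), at_z(t,T(407,240),.109).round(4))
print("hub",at_z(t,T(468,203),.07).round(4))
print("mark tri",tri(ray(t,T(68,168)),ray(s,S(205,72))).round(4))
a,b=at_z(t,T(187,412),.058),at_z(t,T(330,404),.058);print("bar",a.round(4),b.round(4),np.linalg.norm(a-b))
h=at_z(t,T(150,75),.06),at_z(t,T(345,62),.06);print("hinge",h)
print(np.degrees([np.arctan2(a[0]-b[0],a[1]-b[1]),np.arctan2(h[0][0]-h[1][0],h[0][1]-h[1][1])]))
print(tri(ray(t,T(187,412)),ray(s,S(65,243))).round(3),tri(ray(t,T(330,404)),ray(s,S(128,303))).round(3))
st=get_state();print(R.from_quat(st["eef_rot"]).as_matrix().round(3))
w=camera_model("wrist");V=np.array(w["view"]);C=np.linalg.inv(V);Rt=R.from_quat(st["eef_rot"]).as_matrix()
print("cam in tool",(Rt.T@(C[:3,3]-st["tool_pos"])).round(3),(Rt.T@C[:3,:3]).round(3))
E
```

```text
knob tri [0.564  0.0953 0.1084] [0.5653 0.0945 0.109 ]
hub [0.5942 0.0629 0.07  ]
mark tri [0.6071 0.2979 0.1219]
bar [0.4645 0.2402 0.058 ] [0.4697 0.1496 0.058 ] 0.0907708705400753
hinge (array([0.68022008, 0.27006141, 0.06      ]), array([0.68730418, 0.14381358, 0.06      ]))
[-3.26636019 -3.21165342]
[0.465 0.239 0.062] [0.468 0.149 0.065]
[[-0.897  0.441 -0.001]
 [ 0.441  0.897 -0.002]
 [-0.    -0.002 -1.   ]]
cam in tool [ 0.083 -0.    -0.135] [[ 0.    -0.948 -0.317]
 [ 1.     0.001 -0.001]
 [ 0.001 -0.317  0.948]]
```

```bash
python3 -m inch '1 0 0 -.034 0 0 0;1 0 0 -.034 0 0 0;1 0 0 -.034 0 0 0;1 0 0 0 0 0 .117;1 0 0 0 0 0 .117;1 0 0 0 0 0 .117;1 0 0 0 0 0 .117;1 0 0 0 0 0 .117;1 0 0 0 0 0 .117;1 0 0 0 0 0 .117;1 0 0 0 0 0 .117;1 0 0 0 0 0 .117;1 -.0297 .0261 0 0 0 0;1 -.0297 .0261 0 0 0 0;1 -.0297 .0261 0 0 0 0;1 -.0297 .0261 0 0 0 0;1 -.0297 .0261 0 0 0 0;1 -.0297 .0261 0 0 0 0;1 -.0297 .0261 0 0 0 0;1 -.0297 .0261 0 0 0 0'
python3 -m inch '1 -.0297 .0261 0 0 0 0;1 -.0297 .0261 0 0 0 0;1 -.0297 .0261 0 0 0 0;1 0 0 0 0 0 0;1 0 0 0 0 0 0;1 0 0 0 0 0 0'
python3 - <<'E'
from h import *
m=camera_model("wrist");p,d=snapshot("wrist");cv2.imwrite("pics/w1.png",p[:,:,::-1]);np.savez("pics/w1.npz",d=d,**m)
s=get_state();print(s["tool_pos"],R.from_quat(s["eef_rot"]).as_matrix().round(4))
print(proj(m,[[.467,.195,.058],[.565,.095,.109],[.607,.298,.122],[.687,.207,.052]]).round())
E
```

```text
clock: 1.77
tool_pos: [0.4993, 0.3348, 0.3514]
eef_rot: [0.685, 0.728, -0.0, -0.0]
contact_force: [1.7, -0.3, 0.3]
opening: 0.999
finger_force: 0.0
clock: 2.27
tool_pos: [0.5815, 0.2529, 0.3511]
eef_rot: [0.685, 0.728, -0.0, -0.001]
contact_force: [0.5, -0.4, -0.1]
opening: 1.0
finger_force: 0.0
[0.58095425 0.25391485 0.35130028] [[-0.0632  0.998  -0.0017]
 [ 0.998   0.0632  0.001 ]
 [ 0.0011 -0.0016 -1.    ]]
[[223. 193.]
 [292. 285.]
 [340. 125.]
 [390. 193.]]
```

View pics/w1.png

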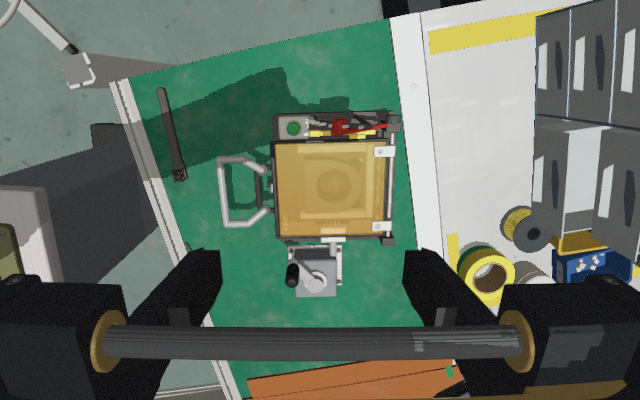

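```bash
python3 - <<'E'
from h import *
m=dict(np.load("pics/w1.npz"));t=camera_model("top");s=camera_model("scene")
print("hub",at_z(m,(318,281),.07).round(4),"d",at_d(m,(318,281),m["d"]).round(4))
for q in[(290,281),(291,283),(292,285)]:print(q,at_d(m,q,m["d"]).round(4),at_z(m,q,.109).round(4))
print("knob tri",tri(ray(t,(266.3,174.6)),ray(m,(291,282)),ray(s,(310.8,167.6))).round(4))
print("bar",at_d(m,(223,192),m["d"]).round(4),at_z(m,(223,192),.063).round(4))
print("bar ends",at_z(m,(220,160),.06).round(4),at_z(m,(225,223),.06).round(4))
E
```

```text
hub [0.5993 0.0782 0.07  ] d [0.5996 0.0747 0.0643]
(290, 281) [0.5618 0.1004 0.1095] [0.5618 0.1001 0.109 ]
(291, 283) [0.5631 0.0971 0.1088] [0.5632 0.0972 0.109 ]
(292, 285) [0.5645 0.0942 0.1086] [0.5645 0.0944 0.109 ]
knob tri [0.564  0.0964 0.1071]
bar [0.4675 0.1976 0.0619] [0.4678 0.1979 0.063 ]
bar ends [0.464  0.2393 0.06  ] [0.4688 0.1533 0.06  ]
```

```bash
python3 - <<'E'
import cv2
w=cv2.imread("pics/w1.png");a=cv2.resize(w[105:305,210:410],None,fx=3,fy=3,interpolation=2)
cv2.imwrite("pics/w1z.png",a)
E
```

```text
(no output)
```

View pics/w1z.png

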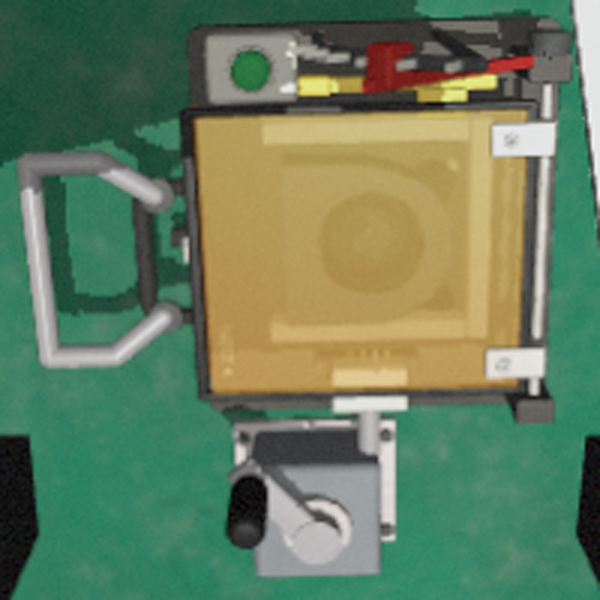

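```bash
python3 - <<'E'
from h import *
m=dict(np.load("pics/w1.npz"));t=camera_model("top")
h=tri(ray(t,(281.6,165.4)),ray(m,(316,284.5)));k=tri(ray(t,(266.3,174.6)),ray(m,(292,283)));print("hub",h.round(4),"knob",k.round(4))
d=(h-k)[:2];print(np.linalg.norm(d));
yaw=np.radians(3.2);n=R.from_euler('z',-yaw).apply(np.r_[-d,0]);print("angle",np.arctan2(n[1],-n[0]))
s=get_state();Rt=R.from_quat(s["eef_rot"]).as_matrix()
g=np.r_[k[:2],.092];tc=g+Rt[:,2]*.008
print("shift tool",Rt.T@(tc-s["tool_pos"]))
E
```

```text
hub [0.5969 0.0643 0.057 ] knob [0.565  0.0952 0.106 ]
0.044360599082605215
angle 0.8255728149115658
shift tool [-0.15766986 -0.02548534  0.26716546]
```

```bash
python3 -m inch '1 -.0394 -.0064 0 0 0 0;1 -.0394 -.0064 0 0 0 0;1 -.0394 -.0064 0 0 0 0;1 -.0394 -.0063 0 0 0 0;1 0 0 .036 0 0 0;1 0 0 .036 0 0 0;1 0 0 .036 0 0 0;1 0 0 .036 0 0 0;1 0 0 .036 0 0 0;1 0 0 .036 0 0 0;1 0 0 .02 0 0 0;1 0 0 .018 0 0 0;1 0 0 .008 0 0 0;1 0 0 .005 0 0 0;1 0 0 0 0 0 0;1 0 0 0 0 0 0;1 0 0 0 0 0 0'
python3 - <<'E'
from h import *
m=camera_model("wrist");p,d=snapshot("wrist");cv2.imwrite("pics/w2.png",p[:,:,::-1])
s=get_state();print(s["tool_pos"],s["contact_force"])
E
```

```text
clock: 3.73
tool_pos: [0.5671, 0.094, 0.086]
eef_rot: [0.685, 0.728, 0.001, 0.001]
contact_force: [-1.2, -0.5, 0.8]
opening: 0.998
finger_force: 0.0
[0.56711567 0.09379445 0.0859627 ] [ 0.22373697 -0.54687108  0.99356507]
```

View pics/w2.png

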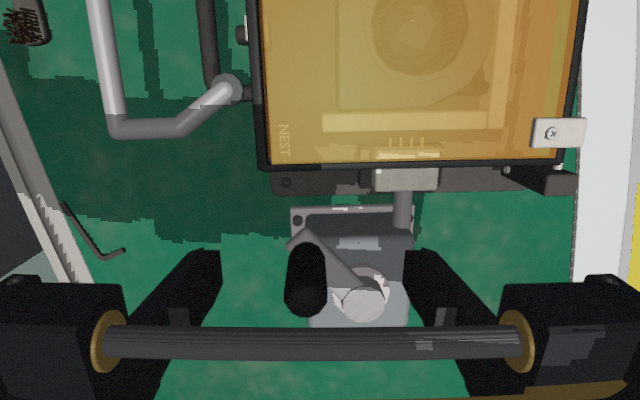

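```bash
python3 -m inch '-1 0 -.002 0 0 0 0;-1 0 0 0 0 0 0;-1 0 0 0 0 0 0;-1 0 0 0 0 0 0;-1 0 0 0 0 0 0;-1 0 0 0 0 0 0;-1 0 0 0 0 0 0;-1 0 0 0 0 0 0' 15
python3 - <<'E'
from h import *
s=get_state();print(s["tool_pos"],s["contact_force"],s["finger_force"])
m=camera_model("wrist");print(proj(m,[s["tool_pos"]-[0,0,-.023]]))
# rows along circle from 0.85 rad in nest frame: tool x=+nest y, tool y=+nest x (yaw offset small)
E
```

```text
clock: 4.45
tool_pos: [0.5643, 0.0934, 0.0847]
eef_rot: [0.685, 0.728, -0.0, -0.0]
contact_force: [0.1, 0.0, 0.3]
opening: 0.42
finger_force: 0.0
[0.56430567 0.09336999 0.08466911] [0.07852338 0.04965641 0.29489864] 0.0
[[313.25761288 310.93381996]]
```

```bash
python3 -m inch '-1 .003 0 0 0 0 0;-1 0 0 0 0 0 0;-1 0 0 0 0 0 0;-1 0 0 0 0 0 0;-1 0 0 0 0 0 0;-1 0 0 0 0 0 0' 15
python3 - <<'E'
from h import *
h=np.array([.5965,.064]);s=get_state();k=s["tool_pos"][:2];d=k-h;a=np.radians(3.2);x=np.array([np.cos(a),np.sin(a)]);y=np.array([-x[1],x[0]])
th=np.arctan2(d@y,-d@x);print(s["tool_pos"],s["contact_force"],s["finger_force"],np.hypot(*d),th)
Rt=R.from_quat(s["eef_rot"]).as_matrix()[:2,:2]
g=np.arange(th,13,.25)
P=[.045*(-np.cos(t)*x+np.sin(t)*y) for t in g]
for t,p,q in zip(g,P,P[1:]):print(f"{t:.2f}",(Rt.T@(q-p)).round(4)[:2],end=';')
E
```

```text
clock: 4.95
tool_pos: [0.5642, 0.0968, 0.0847]
eef_rot: [0.685, 0.728, 0.0, -0.0]
contact_force: [0.3, 2.0, -1.1]
opening: 0.193
finger_force: 15.0
[0.56417796 0.09683203 0.08469363] [ 0.27733785  1.99079034 -1.13332116] 15.000000087311491 0.046072295165296345 0.8490758945640463
0.85 [0.0063 0.0093];1.10 [0.0038 0.0106];1.35 [0.001  0.0112];1.60 [-0.0018  0.0111];1.85 [-0.0045  0.0103];2.10 [-0.0069  0.0089];2.35 [-0.0089  0.0069];2.60 [-0.0103  0.0045];2.85 [-0.0111  0.0018];3.10 [-0.0112 -0.001 ];3.35 [-0.0106 -0.0037];3.60 [-0.0093 -0.0062];3.85 [-0.0075 -0.0083];4.10 [-0.0052 -0.0099];4.35 [-0.0026 -0.0109];4.60 [ 0.0002 -0.0112];4.85 [ 0.003  -0.0108];5.10 [ 0.0055 -0.0098];5.35 [ 0.0078 -0.0081];5.60 [ 0.0095 -0.0059];5.85 [ 0.0107 -0.0034];6.10 [ 0.0112 -0.0006];6.35 [0.011  0.0022];6.60 [0.0101 0.0048];6.85 [0.0086 0.0072];7.10 [0.0066 0.0091];7.35 [0.0041 0.0104];7.60 [0.0014 0.0111];7.85 [-0.0014  0.0111];8.10 [-0.0041  0.0104];8.35 [-0.0066  0.0091];8.60 [-0.0086  0.0072];8.85 [-0.0101  0.0048];9.10 [-0.011   0.0022];9.35 [-0.0112 -0.0006];9.60 [-0.0107 -0.0034];9.85 [-0.0095 -0.0059];10.10 [-0.0078 -0.0081];10.35 [-0.0055 -0.0098];10.60 [-0.0029 -0.0108];10.85 [-0.0002 -0.0112];11.10 [ 0.0026 -0.0109];11.35 [ 0.0052 -0.0099];11.60 [ 0.0075 -0.0083];11.85 [ 0.0093 -0.0062];12.10 [ 0.0106 -0.0037];12.35 [ 0.0112 -0.001 ];12.60 [0.0111 0.0018];
```

```bash
python3 -m inch '-1 .0063 .0093 0 0 0 0;-1 .0038 .0106 0 0 0 0;-1 .001 .0112 0 0 0 0;-1 -.0018 .0111 0 0 0 0;-1 -.0045 .0103 0 0 0 0;-1 -.0069 .0089 0 0 0 0'
python3 -m inch '-1 -.0089 .0069 0 0 0 0;-1 -.0103 .0045 0 0 0 0;-1 -.0111 .0018 0 0 0 0;-1 -.0112 -.001 0 0 0 0;-1 -.0106 -.0037 0 0 0 0;-1 0 0 0 0 0 0'
```

```text
clock: 5.45
tool_pos: [0.6223, 0.1014, 0.0838]
eef_rot: [0.684, 0.729, -0.001, -0.004]
contact_force: [-4.9, 4.7, -0.0]
opening: 0.197
finger_force: 15.5
clock: 5.95
tool_pos: [0.6411, 0.0432, 0.0843]
eef_rot: [0.686, 0.727, 0.002, 0.004]
contact_force: [9.1, -1.9, -10.8]
opening: 0.176
finger_force: 14.4
```

```bash
python3 -m inch '-1 0 0 0 0 0 0;-1 0 0 0 0 0 0'
python3 - <<'E'
from h import *
h=np.array([.5965,.064]);s=get_state();d=s["tool_pos"][:2]-h;print(np.hypot(*d),s["opening"],s["contact_force"],s["moment"])
E
```

```text
clock: 6.12
tool_pos: [0.6412, 0.0435, 0.0843]
eef_rot: [0.686, 0.727, 0.002, 0.004]
contact_force: [9.5, -3.5, -11.0]
opening: 0.169
finger_force: 14.6
0.049149484845357576 0.16940739358321433 [  9.532012    -3.52696862 -10.99667005] [-0.86328409 -1.80899078 -0.12410381]
```

```bash
python3 - <<'E'
from h import *
p,d=snapshot("wrist");q,_=snapshot("scene")
a=p[100:400,150:550][:,:,::-1];b=cv2.resize(q[70:220,230:400],None,fx=2.35,fy=2,interpolation=2)[:,:,::-1]
b=b[:300,:400];cv2.imwrite("pics/c1.png",np.hstack([a,b]))
E
```

```text
(no output)
```

View pics/c1.png

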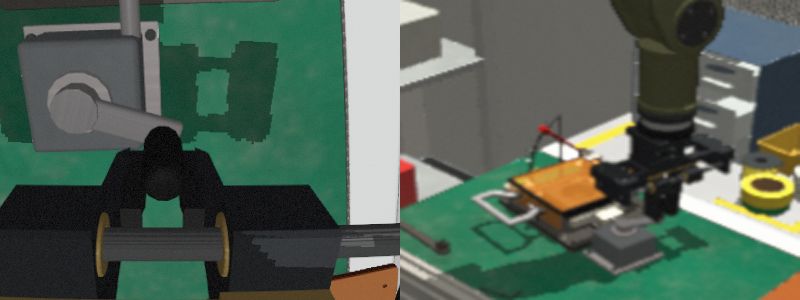

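```bash
python3 -m inch '-.4 0 0 0 0 0 0;-.4 0 0 0 0 0 0;-.4 0 0 0 0 0 0;-.4 0 0 0 0 0 0'
python3 - <<'E'
from h import *
m=camera_model("wrist");p,d=snapshot("wrist");s=get_state();print(s["tool_pos"],s["contact_force"],R.from_quat(s["eef_rot"]).as_matrix().round(3))
g=p.max(2);
# hub circle and knob top
print("knob",at_z(m,(314,282),.109),at_d(m,(314,282),d),"hub",at_d(m,(225,208),d),at_z(m,(225,208),.064))
c=cv2.HoughCircles(cv2.medianBlur(cv2.cvtColor(p,cv2.COLOR_RGB2GRAY),3),cv2.HOUGH_GRADIENT,1,30,param1=80,param2=15,minRadius=18,maxRadius=40)
print(None if c is None else [x for x in c[0].round().tolist() if 180<x[0]<270 and 170<x[1]<250])
np.savez("pics/w3.npz",p=p,d=d,**m)
E
```

```text
clock: 6.55
tool_pos: [0.6371, 0.0465, 0.0848]
eef_rot: [0.685, 0.728, -0.0, -0.0]
contact_force: [0.3, -0.4, -0.1]
opening: 0.299
finger_force: 0.5
[0.63706495 0.04661638 0.0848008 ] [ 2.27472772 -0.60598385 -0.41929066] [[-0.061  0.998 -0.   ]
 [ 0.998  0.061  0.   ]
 [ 0.    -0.    -1.   ]]
knob [0.63648211 0.06026068 0.109     ] [0.63649647 0.06005524 0.10867101] hub [0.59270579 0.07032915 0.06354912] [0.59281834 0.07049959 0.064     ]
[[236.0, 214.0, 25.0], [262.0, 172.0, 36.0]]
```

```bash
cat >> h.py <<'E'
def cloud(m,d):
    v,u=np.mgrid[0:400,0:640];K=np.array(m["intrinsics"]);pts=np.stack([u.ravel(),v.ravel()],1).astype(float)
    n=cv2.undistortPoints(pts[:,None],K,np.array(m["dist"]))[:,0];z=d.ravel();c=np.c_[n*z[:,None],z]
    V=np.array(m["view"]);W=(c-V[:3,3])@V[:3,:3];W[z==0]=np.nan;return W.reshape(400,640,3)
def crank():
    m=camera_model("wrist");p,d=snapshot("wrist");W=cloud(m,d)
    ok=(np.hypot(W[...,0]-.595,W[...,1]-.066)<.062)
    k=ok&(abs(W[...,2]-.109)<.003)&(p.max(2)<70);h=ok&(abs(W[...,2]-.065)<.004)
    n,L,st,_=cv2.connectedComponentsWithStats(k.astype(np.uint8))
    return [(st[i,4],np.nanmean(W[L==i],0).round(4),np.nanmin(W[L==i],0).round(4),np.nanmax(W[L==i],0).round(4)) for i in range(1,n) if st[i,4]>40],W,p
E
python3 - <<'E'
from h import *
K,W,p=crank();print(*K,sep="\n")
z=W[...,2];ok=np.hypot(W[...,0]-.595,W[...,1]-.066)<.03
print(np.histogram(z[ok],bins=np.arange(.04,.08,.002)))
hb=ok&(z>.0605)&(z<.07)
q=W[hb];print(q.min(0),q.max(0),len(q))
# extent of top cap away from arm (arm goes +x): fit using points x<.597
for zz in np.arange(.058,.070,.002):
    b=ok&(z>zz)&(z<zz+.002);print(round(zz,3),b.sum(),W[b].min(0).round(4) if b.any() else'',W[b].max(0).round(4) if b.any() else '')
print(get_state()["tool_pos"])
E
```

```text
(np.int32(1153), array([0.6402, 0.0578, 0.1083]), array([0.6325, 0.0494, 0.106 ]), array([0.6481, 0.065 , 0.1107]))
(np.int32(374), array([0.6144, 0.0551, 0.109 ]), array([0.6067, 0.0536, 0.106 ]), array([0.622 , 0.0566, 0.112 ]))
(np.int32(150), array([0.6531, 0.0567, 0.1092]), array([0.6497, 0.0557, 0.106 ]), array([0.6562, 0.0576, 0.112 ]))
(array([   0,   13, 2944, 2239,   68,  495,  380,   45,   65,  102,  192,
       1849,  716,    1,    0,    0,    6,   49,   45]), array([0.04 , 0.042, 0.044, 0.046, 0.048, 0.05 , 0.052, 0.054, 0.056,
       0.058, 0.06 , 0.062, 0.064, 0.066, 0.068, 0.07 , 0.072, 0.074,
       0.076, 0.078]))
[0.58474702 0.0527798  0.06051847] [0.62497841 0.07802279 0.0663248 ] 2732
0.058 102 [0.588  0.0674 0.058 ] [0.6247 0.0777 0.06  ]
0.06 192 [0.5853 0.0535 0.06  ] [0.6249 0.078  0.062 ]
0.062 1849 [0.5847 0.0528 0.062 ] [0.625  0.0777 0.064 ]
0.064 716 [0.585 0.055 0.064] [0.6233 0.0777 0.0657]
0.066 1 [0.5918 0.0647 0.0663] [0.5918 0.0647 0.0663]
0.068 0  
0.07 0  
[0.63711457 0.04667442 0.08484694]
```

```bash
python3 - <<'E'
from h import *
print(get_state()["q"].round(3))
E
```

```text
[-0.163  0.921  0.034  1.643 -0.049  0.579 -0.041]
```

```bash
python3 -m inch '-.1 0 0 0 0 0 0;-.1 .0053 .0019 0 0 0 0;-.1 .0053 .0019 0 0 0 0;-.1 0 0 0 0 0 -.122;-.1 0 0 0 0 0 -.122;-.1 0 0 0 0 0 -.122;-.1 0 0 0 0 0 -.122;-.1 0 0 0 0 0 -.122;-.1 0 0 0 0 0 -.122;-.1 0 0 0 0 0 -.122;-.1 0 0 0 0 0 -.122;-.1 0 0 0 0 0 -.122;-.1 0 0 0 0 0 -.122;-.1 0 0 0 0 0 -.122;-.1 0 0 0 0 0 0;-.1 0 0 0 0 0 0' 25
python3 - <<'E'
from h import *
K,W,p=crank();print(*K,sep="\n");print(get_state()["tool_pos"])
E
```

```text
clock: 7.98
tool_pos: [0.6403, 0.058, 0.0846]
eef_rot: [0.085, 0.996, 0.0, -0.0]
contact_force: [-0.3, -0.2, -0.3]
opening: 0.452
finger_force: 0.0
(np.int32(374), array([0.6255, 0.032 , 0.109 ]), array([0.6227, 0.0242, 0.106 ]), array([0.6289, 0.0396, 0.112 ]))
(np.int32(366), array([0.635 , 0.0873, 0.1091]), array([0.6337, 0.0795, 0.106 ]), array([0.6364, 0.0952, 0.112 ]))
(np.int32(1043), array([0.6385, 0.0567, 0.1082]), array([0.6316, 0.0484, 0.106 ]), array([0.6468, 0.0644, 0.1102]))
[0.64031664 0.05793806 0.0846917 ]
```

```bash
python3 -m inch '-1 0 0 0 0 0 0;-1 0 0 0 0 0 0;-1 0 0 0 0 0 0;-1 0 0 0 0 0 0;-1 0 0 0 0 0 0;-1 0 0 0 0 0 0;-1 .0003 -.0054 0 0 0 .12;-1 .0003 -.0054 0 0 0 .12;-1 .0003 -.0054 0 0 0 .12;-1 .0003 -.0054 0 0 0 .12;-1 .0003 -.0054 0 0 0 .12;-1 .0003 -.0054 0 0 0 .12;-1 .0003 -.0054 0 0 0 .12;-1 .0003 -.0054 0 0 0 .12;-1 0 0 0 0 0 0' 25
python3 - <<'E'
from h import *
s=get_state();d=s["tool_pos"][:2]-[.5965,.0652];K,W,p=crank();print(*K[:3],sep="\n");print(s["tool_pos"],s["contact_force"],np.hypot(*d),np.arctan2(d[1],d[0]),s["q"][6])
E
```

```text
clock: 9.28
tool_pos: [0.6142, 0.025, 0.0847]
eef_rot: [0.536, 0.844, -0.0, -0.001]
contact_force: [-1.6, 2.4, 0.5]
opening: 0.193
finger_force: 25.0
(np.int32(328), array([0.5951, 0.027 , 0.1091]), array([0.5877, 0.0244, 0.106 ]), array([0.6016, 0.0298, 0.112 ]))
(np.int32(314), array([0.624 , 0.0406, 0.1091]), array([0.6183, 0.0368, 0.106 ]), array([0.63  , 0.0445, 0.112 ]))
(np.int32(1067), array([0.6131, 0.0261, 0.1083]), array([0.6056, 0.018 , 0.106 ]), array([0.6214, 0.0329, 0.1104]))
[0.61424321 0.0250267  0.08472139] [-1.64879566  2.37899473  0.54254374] 0.043917145286689045 -1.1548939620770577 0.23546492301223026
```

```bash
python3 -m inch '-1 .0003 -.0054 0 0 0 .12;-1 .0003 -.0054 0 0 0 .12;-1 .0003 -.0054 0 0 0 .12;-1 .0003 -.0054 0 0 0 .12;-1 .0003 -.0054 0 0 0 .12;-1 .0003 -.0054 0 0 0 .12;-1 .0003 -.0054 0 0 0 .12;-1 .0003 -.0054 0 0 0 .12;-1 .0003 -.0054 0 0 0 .12;-1 .0003 -.0054 0 0 0 .12;-1 .0003 -.0054 0 0 0 .12;-1 .0003 -.0054 0 0 0 .12;-1 .0003 -.0054 0 0 0 .12;-1 .0003 -.0054 0 0 0 .12;-1 0 0 0 0 0 0'
cat > st.py <<'E'
from h import *
s=get_state();d=s["tool_pos"][:2]-[.5965,.0652];K,W,p=crank()
a=np.radians(3.2);M=R.from_quat(s["eef_rot"]).as_matrix()
for k in K:
  if k[0]>500:print(k)
print(s["tool_pos"],s["contact_force"].round(1),"rad",np.hypot(*d),"th mod",(np.pi-np.arctan2(d[1],d[0])+a)%(2*np.pi),"psi",a+np.pi/2-np.arctan2(M[1,0],M[0,0]),"q",s["q"].round(2))
E
python3 st.py
```

```text
clock: 10.58
tool_pos: [0.5546, 0.0524, 0.0847]
eef_rot: [0.986, 0.168, 0.001, -0.001]
contact_force: [2.7, 4.2, -1.5]
opening: 0.194
finger_force: 25.0
(np.int32(1055), array([0.5551, 0.0529, 0.1084]), array([0.5466, 0.0448, 0.106 ]), array([0.5621, 0.0603, 0.1105]))
[0.55461075 0.0524159  0.08471957] [ 2.7  4.2 -1.5] rad 0.043796599485651844 th mod 6.042826118682999 psi 1.2893179519632776 q [-0.35  0.88  0.31  1.91 -0.59  0.44 -0.84]
```

```bash
python3 -m inch '-1 .0003 -.0054 0 0 0 .12;-1 .0003 -.0054 0 0 0 .12;-1 .0003 -.0054 0 0 0 .12;-1 .0003 -.0054 0 0 0 .12;-1 .0003 -.0054 0 0 0 .12;-1 .0003 -.0054 0 0 0 .12;-1 .0003 -.0054 0 0 0 .12;-1 0 0 0 0 0 0'
python3 st.py
```

```text
clock: 11.3
tool_pos: [0.5579, 0.0874, 0.0847]
eef_rot: [0.969, -0.248, 0.001, -0.0]
contact_force: [2.7, 2.6, -0.0]
opening: 0.194
finger_force: 25.0
(np.int32(1059), array([0.5584, 0.0868, 0.1083]), array([0.5499, 0.0794, 0.106 ]), array([0.5655, 0.0957, 0.1105]))
[0.55789577 0.08743176 0.0847203 ] [ 2.7  2.6 -0. ] rad 0.04454814582604571 th mod 0.578352808146274 psi 2.1289047904550515 q [-0.54  0.94  0.54  1.89 -0.89  0.57 -1.47]
```

```bash
python3 -m inch '0 0 0 0 0 0 0;0 0 0 0 0 0 0;0 0 0 0 0 0 0;0 0 0 0 0 0 0;0 0 0 0 0 0 -.121;0 0 0 0 0 0 -.121;0 0 0 0 0 0 -.121;0 0 0 0 0 0 -.121;0 0 0 0 0 0 -.121;0 0 0 0 0 0 -.121;0 0 0 0 0 0 -.121;0 0 0 0 0 0 -.121;0 0 0 0 0 0 -.121;0 0 0 0 0 0 -.121;0 0 0 0 0 0 -.121;0 0 0 0 0 0 -.121;0 0 0 0 0 0 -.121;0 0 0 0 0 0 0'
python3 st.py
python3 -m inch '-.1 0 0 0 0 0 -.121;-.1 0 0 0 0 0 -.121;-.1 0 0 0 0 0 -.121;-.1 0 0 0 0 0 -.121;-.1 0 0 0 0 0 -.121;-.1 0 0 0 0 0 -.121;-.1 0 0 0 0 0 -.121;-.1 0 0 0 0 0 -.121;-.1 0 0 0 0 0 -.121;-.1 0 0 0 0 0 -.121;-.1 0 0 0 0 0 -.121;-.1 0 0 0 0 0 -.121;-.1 0 0 0 0 0 -.121;-.1 0 0 0 0 0 0;-.1 0 0 0 0 0 0'
python3 st.py
```

```text
clock: 12.85
tool_pos: [0.5559, 0.0855, 0.0848]
eef_rot: [0.86, 0.51, -0.0, -0.0]
contact_force: [0.3, -0.2, -0.4]
opening: 0.498
finger_force: 0.0
(np.int32(1089), array([0.5574, 0.0885, 0.1083]), array([0.5488, 0.0807, 0.106 ]), array([0.5648, 0.0956, 0.1107]))
[0.55592447 0.08548015 0.08478091] [ 0.3 -0.2 -0.4] rad 0.04536141828624015 th mod 0.5193480249076127 psi 0.5567699241532498 q [-0.33  0.87  0.16  1.89 -0.31  0.41 -0.43]
clock: 14.15
tool_pos: [0.5561, 0.0859, 0.0846]
eef_rot: [0.251, 0.968, -0.0, -0.0]
contact_force: [0.1, -0.1, 0.2]
opening: 0.448
finger_force: 0.0
(np.int32(1046), array([0.5549, 0.0878, 0.1082]), array([0.5476, 0.0795, 0.106 ]), array([0.5634, 0.095 , 0.1106]))
[0.55606981 0.08588725 0.08457287] [ 0.1 -0.1  0.2] rad 0.04541544063744804 th mod 0.5287971093343476 psi -1.0074578583925424 q [-0.13  0.86 -0.18  1.88  0.33  0.44  0.51]
```

```bash
python3 -m inch '-1 0 0 0 0 0 0;-1 0 0 0 0 0 0;-1 0 0 0 0 0 0;-1 0 0 0 0 0 0;-1 0 0 0 0 0 0;-1 -.0003 .0054 0 0 0 .12;-1 -.0003 .0054 0 0 0 .12;-1 -.0003 .0054 0 0 0 .12;-1 -.0003 .0054 0 0 0 .12;-1 -.0003 .0054 0 0 0 .12;-1 -.0003 .0054 0 0 0 .12;-1 -.0003 .0054 0 0 0 .12;-1 -.0003 .0054 0 0 0 .12;-1 -.0003 .0054 0 0 0 .12;-1 -.0003 .0054 0 0 0 .12;-1 -.0003 .0054 0 0 0 .12;-1 -.0003 .0054 0 0 0 .12;-1 -.0003 .0054 0 0 0 .12;-1 0 0 0 0 0 0'
python3 st.py
```

```text
clock: 15.78
tool_pos: [0.618, 0.1063, 0.0847]
eef_rot: [0.858, 0.513, 0.001, -0.0]
contact_force: [1.3, 3.5, 0.5]
opening: 0.189
finger_force: 25.0
(np.int32(1068), array([0.618 , 0.1074, 0.1083]), array([0.6094, 0.0993, 0.106 ]), array([0.6254, 0.1146, 0.1104]))
[0.61796131 0.10630306 0.084748  ] [1.3 3.5 0.5] rad 0.04636862317462145 th mod 2.1078445078911225 psi 0.5496033603675907 q [-0.35  0.92  0.19  1.69 -0.29  0.56 -0.48]
```

```bash
python3 -m inch '-1 -.0003 .0054 0 0 0 .12;-1 -.0003 .0054 0 0 0 .12;-1 -.0003 .0054 0 0 0 .12;-1 -.0003 .0054 0 0 0 .12;-1 -.0003 .0054 0 0 0 .12;-1 -.0003 .0054 0 0 0 .12;-1 -.0003 .0054 0 0 0 .12;-1 -.0003 .0054 0 0 0 .12;-1 -.0003 .0054 0 0 0 .12;-1 -.0003 .0054 0 0 0 .12;-1 -.0003 .0054 0 0 0 .12;-1 -.0003 .0054 0 0 0 .12;-1 -.0003 .0054 0 0 0 .12;-1 0 0 0 0 0 0'
python3 st.py
```

```text
clock: 17.0
tool_pos: [0.6371, 0.0444, 0.0848]
eef_rot: [0.971, -0.239, 0.001, -0.001]
contact_force: [4.6, 3.4, -2.0]
opening: 0.194
finger_force: 25.0
(np.int32(1068), array([0.6376, 0.0439, 0.1083]), array([0.6285, 0.0366, 0.106 ]), array([0.6443, 0.0525, 0.1103]))
[0.63706203 0.04441925 0.08480316] [ 4.6  3.4 -2. ] rad 0.045575406324520513 th mod 3.670898368233374 psi 2.1084176629023346 q [-0.44  1.01  0.58  1.66 -0.79  0.72 -1.51]
```

```bash
python3 -m inch '0 0 0 0 0 0 0;0 0 0 0 0 0 0;0 0 0 0 0 0 0;0 0 0 0 0 0 0;0 0 0 0 0 0 -.121;0 0 0 0 0 0 -.121;0 0 0 0 0 0 -.121;0 0 0 0 0 0 -.121;0 0 0 0 0 0 -.121;0 0 0 0 0 0 -.121;0 0 0 0 0 0 -.121;0 0 0 0 0 0 -.121;0 0 0 0 0 0 -.121;0 0 0 0 0 0 -.121;0 0 0 0 0 0 -.121;0 0 0 0 0 0 -.121;0 0 0 0 0 0 -.121;0 0 0 0 0 0 0'
python3 -m inch '-.1 0 0 0 0 0 -.121;-.1 0 0 0 0 0 -.121;-.1 0 0 0 0 0 -.121;-.1 0 0 0 0 0 -.121;-.1 0 0 0 0 0 -.121;-.1 0 0 0 0 0 -.121;-.1 0 0 0 0 0 -.121;-.1 0 0 0 0 0 -.121;-.1 0 0 0 0 0 -.121;-.1 0 0 0 0 0 -.121;-.1 0 0 0 0 0 -.121;-.1 0 0 0 0 0 -.121;-.1 0 0 0 0 0 -.121;-.1 0 0 0 0 0 0;-.1 0 0 0 0 0 0'
python3 st.py
```

```text
clock: 18.55
tool_pos: [0.6357, 0.0435, 0.0847]
eef_rot: [0.854, 0.521, -0.0, -0.0]
contact_force: [0.3, 0.2, -0.1]
opening: 0.495
finger_force: 0.0
clock: 19.8
tool_pos: [0.6357, 0.0437, 0.0845]
eef_rot: [0.238, 0.971, -0.0, -0.0]
contact_force: [-0.3, -0.3, -0.2]
opening: 0.451
finger_force: 0.0
(np.int32(1042), array([0.6348, 0.0459, 0.1082]), array([0.6279, 0.0374, 0.106 ]), array([0.6434, 0.0535, 0.1103]))
[0.63571663 0.04371162 0.08447552] [-0.3 -0.3 -0.2] rad 0.04471794049891236 th mod 3.6987038770314618 psi -1.0336373265083982 q [-0.02  0.92 -0.22  1.64  0.31  0.61  0.68]
```

```bash
python3 -m inch '-1 0 0 0 0 0 0;-1 0 0 0 0 0 0;-1 0 0 0 0 0 0;-1 0 0 0 0 0 0;-1 0 0 0 0 0 0;-1 .0003 -.0054 0 0 0 .12;-1 .0003 -.0054 0 0 0 .12;-1 .0003 -.0054 0 0 0 .12;-1 .0003 -.0054 0 0 0 .12;-1 .0003 -.0054 0 0 0 .12;-1 .0003 -.0054 0 0 0 .12;-1 .0003 -.0054 0 0 0 .12;-1 .0003 -.0054 0 0 0 .12;-1 .0003 -.0054 0 0 0 .12;-1 .0003 -.0054 0 0 0 .12;-1 .0003 -.0054 0 0 0 .12;-1 .0003 -.0054 0 0 0 .12;-1 .0003 -.0054 0 0 0 .12;-1 .0003 -.0054 0 0 0 .12;-1 0 0 0 0 0 0'
python3 -m inch '-1 .0003 -.0054 0 0 0 .12;-1 .0003 -.0054 0 0 0 .12;-1 .0003 -.0054 0 0 0 .12;-1 .0003 -.0054 0 0 0 .12;-1 .0003 -.0054 0 0 0 .12;-1 0 0 0 0 0 0'
python3 st.py
```

```text
clock: 21.52
tool_pos: [0.5712, 0.0292, 0.0847]
eef_rot: [0.881, 0.473, 0.001, -0.001]
contact_force: [2.0, 4.5, -2.2]
opening: 0.197
finger_force: 25.0
clock: 22.02
tool_pos: [0.5552, 0.0496, 0.0848]
eef_rot: [0.981, 0.193, 0.001, -0.001]
contact_force: [3.2, 3.0, -3.2]
opening: 0.195
finger_force: 25.0
(np.int32(1072), array([0.5561, 0.0503, 0.1083]), array([0.5477, 0.0421, 0.106 ]), array([0.5631, 0.058 , 0.1106]))
[0.55517113 0.04963037 0.08475146] [ 3.2  3.  -3.2] rad 0.04416433699436713 th mod 5.978753338558503 psi 1.238372678692856 q [-0.35  0.88  0.31  1.91 -0.59  0.44 -0.79]
```

```bash
python3 -m inch '-1 .0002 -.0036 0 0 0 .08;-1 .0002 -.0036 0 0 0 .08;-1 .0002 -.0036 0 0 0 .08;-1 .0002 -.0036 0 0 0 .08;-1 0 0 0 0 0 0;-1 0 0 0 0 0 0'
python3 st.py
python3 -m inch '-1 .0002 -.0036 0 0 0 0;-1 0 0 0 0 0 0;-1 0 0 0 0 0 0'
python3 st.py
```

```text
clock: 22.57
tool_pos: [0.5523, 0.0619, 0.0848]
eef_rot: [0.999, 0.036, 0.001, -0.0]
contact_force: [4.5, 2.9, -4.1]
opening: 0.194
finger_force: 25.0
(np.int32(1067), array([0.5533, 0.062 , 0.1084]), array([0.5449, 0.0541, 0.106 ]), array([0.5605, 0.0697, 0.1108]))
[0.55230215 0.06188705 0.08476885] [ 4.5  2.9 -4.1] rad 0.04432184110085432 th mod 6.264218435795921 psi 1.5547128137751383 q [-0.42  0.9   0.39  1.92 -0.71  0.47 -1.01]
clock: 22.87
tool_pos: [0.5523, 0.0621, 0.0848]
eef_rot: [0.999, 0.034, 0.001, 0.002]
contact_force: [4.6, -2.7, -5.6]
opening: 0.194
finger_force: 25.0
(np.int32(1064), array([0.5533, 0.0621, 0.1084]), array([0.5443, 0.0543, 0.106 ]), array([0.5607, 0.07  , 0.1107]))
[0.55231744 0.06206836 0.08479858] [ 4.6 -2.7 -5.6] rad 0.044293404117118254 th mod 6.268274541767061 psi 1.5583903245381396 q [-0.42  0.9   0.39  1.92 -0.71  0.47 -1.01]
```

```bash
python3 -m inch '-1 0 -.003 0 0 0 0;-1 0 0 0 0 0 0;0 0 0 0 0 0 0;0 0 0 0 0 0 0;0 0 0 0 0 0 0;0 0 0 0 0 0 0;0 0 0 -.02 0 0 0;0 0 0 -.04 0 0 0;0 0 0 -.04 0 0 0;0 0 0 -.04 0 0 0;0 0 0 -.03 0 0 -.12;0 0 0 0 0 0 -.12;0 0 0 0 0 0 -.12;0 0 0 0 0 0 -.12;0 0 0 0 0 0 -.12;0 0 0 0 0 0 -.12;0 0 0 0 0 0 -.12;0 0 0 0 0 0 -.12;0 0 0 0 0 0 -.12;0 0 0 0 0 0 -.12'
python3 -m inch '0 0 0 0 0 0 -.12;0 0 0 0 0 0 -.12;0 0 0 0 0 0 -.12;0 0 0 0 0 0 0;0 0 0 0 0 0 0;0 0 0 0 0 0 0'
python3 st.py
python3 - <<'E'
from h import *
s=get_state();M=R.from_quat(s["eef_rot"]).as_matrix();print((M.T@(np.array([.4675,.1976,.30])-s["tool_pos"])).round(4))
E
```

```text
clock: 24.58
tool_pos: [0.5502, 0.0683, 0.2547]
eef_rot: [0.804, 0.595, -0.0, -0.0]
contact_force: [0.4, -0.3, 0.2]
opening: 0.503
finger_force: 0.0
clock: 25.08
tool_pos: [0.5507, 0.0681, 0.2547]
eef_rot: [0.688, 0.725, -0.0, -0.0]
contact_force: [0.6, -0.3, 0.1]
opening: 0.5
finger_force: 0.0
[0.550659   0.06814698 0.25472097] [ 0.6 -0.3  0.1] rad 0.04593562793373168 th mod 0.12004908812227191 psi 0.003342371896545071 q [-0.31  0.59  0.17  1.79 -0.13  0.77 -0.02]
[ 0.1336 -0.0763 -0.0453]
```

```bash
python3 -m inch '-.42 .0334 -.019 0 0 0 0;-.42 .0334 -.019 0 0 0 0;-.42 .0334 -.019 0 0 0 0;-.42 .0334 -.019 0 0 0 0;-.42 0 0 0 0 0 0;-.42 0 0 0 0 0 0;-.42 0 0 0 0 0 0'
python3 - <<'E'
from h import *
m=camera_model("wrist");p,d=snapshot("wrist");W=cloud(m,d);s=get_state();print(s["tool_pos"],s["opening"])
np.savez("pics/w4.npz",p=p,d=d,**m)
b=(abs(W[...,2]-.06)<.005)&(W[...,0]<.49)&(W[...,0]>.44)&(W[...,1]>.14)&(W[...,1]<.25)
q=W[b];print(len(q),q.min(0),q.max(0))
for y0 in np.arange(.15,.25,.01):
    z=q[abs(q[:,1]-y0)<.004]
    if len(z):print(round(y0,3),z[:,0].min().round(4),z[:,0].max().round(4),z[:,2].max().round(4))
h=cv2.cvtColor(p,cv2.COLOR_RGB2HSV)
red=((h[...,0]<6)|(h[...,0]>174))&(h[...,1]>150)&(h[...,2]>70)
yel=(abs(h[...,0].astype(int)-29)<4)&(h[...,1]>150)&(h[...,2]>120)
for nme,k in(("red",red),("yel",yel)):
    n,L,st,c=cv2.connectedComponentsWithStats(k.astype(np.uint8))
    for i in range(1,n):
        if st[i,4]>40:
            w=W[L==i];print(nme,st[i],c[i].round(1),np.nanmin(w,0).round(3),np.nanmedian(w,0).round(4),np.nanmax(w,0).round(3))
cv2.imwrite("pics/w4.png",p[60:360,100:600][:,:,::-1])
E
```

```text
clock: 25.72
tool_pos: [0.4681, 0.1969, 0.2548]
eef_rot: [0.688, 0.726, -0.0, 0.001]
contact_force: [0.9, -0.1, -0.9]
opening: 0.288
finger_force: 0.0
[0.4684792  0.19606868 0.25482814] 0.2898278758214951
1341 [0.45828617 0.14725029 0.05575124] [0.48990426 0.24697212 0.06482634]
0.15 0.4656 0.4895 0.0642
0.16 0.4651 0.4892 0.0648
0.17 0.4636 0.4731 0.0635
0.18 0.4631 0.4725 0.0642
0.19 0.4626 0.472 0.0634
0.2 0.4611 0.4714 0.0642
0.21 0.4606 0.4698 0.0643
0.22 0.4592 0.4693 0.0645
0.23 0.4586 0.4687 0.0641
0.24 0.4583 0.4899 0.0643
red [491  65  44  23 573] [506.4  77.9] [0.597 0.288 0.01 ] [0.6047 0.2949 0.1237] [0.68  0.304 0.13 ]
yel [633 207   7  18  79] [636.5 216. ] [0.882 0.143 0.003] [0.8847 0.1533 0.0092] [0.888 0.165 0.016]
```

View pics/w4.png

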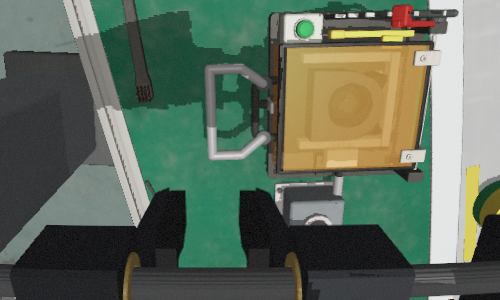

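```bash
python3 -m inch '-.42 .001 -.002 .038 0 0 0;-.42 0 0 .038 0 0 0;-.42 0 0 .038 0 0 0;-.42 0 0 .036 0 0 0;-.42 0 0 .02 0 0 0;-.42 0 0 .012 0 0 0;-.42 0 0 .01 0 0 0;-.42 0 0 .008 0 0 0;-.42 0 0 0 0 0 0;-.42 0 0 0 0 0 0;-1 0 0 0 0 0 0;-1 0 0 0 0 0 0;-1 0 0 0 0 0 0;-1 0 0 0 0 0 0;-1 0 0 0 0 0 0;-1 0 0 0 0 0 0' 40
python3 - <<'E'
from h import *
s=get_state();print(s["tool_pos"],s["contact_force"])
# arc rows: angle 0.027 start
r=.22;y=R.from_quat(s["eef_rot"]).as_matrix()
for th in np.arange(0,.8,.1):
    a=th+.027;print(round(th,2),"fwd",round(r*(np.cos(.027)-np.cos(a)),4),"up",round(r*(np.sin(a)-np.sin(.027)),4))
E
```

```text
clock: 27.1
tool_pos: [0.4667, 0.1985, 0.0553]
eef_rot: [0.687, 0.726, 0.001, 0.001]
contact_force: [1.3, -0.2, 3.5]
opening: 0.1
finger_force: 39.9
[0.46667183 0.19854896 0.05525271] [ 1.31896984 -0.19012092  3.48043129]
0.0 fwd 0.0 up 0.0
0.1 fwd 0.0017 up 0.0219
0.2 fwd 0.0056 up 0.0436
0.3 fwd 0.0116 up 0.0647
0.4 fwd 0.0197 up 0.0852
0.5 fwd 0.0298 up 0.1047
0.6 fwd 0.0418 up 0.1231
0.7 fwd 0.0555 up 0.1403
```

```bash
python3 -m inch '-1 0 .0008 -.011 0 0 0;-1 0 .0008 -.011 0 0 0;-1 0 .002 -.0108 0 0 0;-1 0 .002 -.0108 0 0 0;-1 0 .003 -.0106 0 0 0;-1 0 .003 -.0106 0 0 0;-1 0 .004 -.0102 0 0 0;-1 0 .004 -.0102 0 0 0;-1 0 .005 -.0098 0 0 0;-1 0 .005 -.0098 0 0 0;-1 0 .006 -.0092 0 0 0;-1 0 .006 -.0092 0 0 0;-1 0 0 0 0 0 0;-1 0 0 0 0 0 0;-1 0 0 0 0 0 0'
cat > ang.py <<'E'
from h import *
import sys
s=get_state();o=np.array([.4667,.1985,.0553]);x=np.array([.998,.06,0]);d=s["tool_pos"]-o
hx=.22*np.cos(.027)-d@x;hz=.006+d[2];print("tool angle",np.arctan2(hz,hx)-.027,"r",np.hypot(hx,hz),s["contact_force"].round(1),s["finger_force"],s["opening"])
H=o+x*.22;H[2]=.052
for n in("wrist","top","scene"):
    m=camera_model(n);p,dd=snapshot(n);W=cloud(m,dd);np.savez(f"pics/{n}_{sys.argv[1]}.npz",p=p,d=dd,**m)
    h=cv2.cvtColor(p,cv2.COLOR_RGB2HSV);near=(np.linalg.norm(W-np.array([.6,.28,.12]),axis=2)<.13)
    red=((h[...,0]<6)|(h[...,0]>174))&(h[...,1]>150)&(h[...,2]>60)&near
    yel=(abs(h[...,0].astype(int)-29)<5)&(h[...,1]>140)&(h[...,2]>100)&near
    for k,b in(("red",red),("yel",yel)):
        w=W[b]
        if len(w)<8: print(n,k,len(w));continue
        u=w-H;xx=-(u@x);rr=np.hypot(xx,u[:,2]);an=np.arctan2(u[:,2],xx);f=(rr>.06)&(rr<.12);print(n,k,len(w),"far",f.sum(),"ang med",np.median(an[f]).round(4),"pc",np.percentile(an[f],[10,90]).round(3) if f.any() else'',"r",rr.min().round(3),rr.max().round(3),"y",np.median(w[:,1]).round(4))
E
python3 ang.py a
```

```text
clock: 28.35
tool_pos: [0.505, 0.2018, 0.1768]
eef_rot: [0.687, 0.727, -0.001, -0.002]
contact_force: [-3.2, 5.7, -4.8]
opening: 0.096
finger_force: 39.9
tool angle 0.5854899534679476 r 0.22182801828651788 [-3.2  5.7 -4.8] 39.908843636512756 0.09644848720137067
wrist red 1090 far 961 ang med 0.7624 pc [0.71  0.793] r 0.011 0.114 y 0.2951
wrist yel 507 far 260 ang med 0.5922 pc [0.584 0.617] r 0.026 0.208 y 0.2828
top red 0
top yel 10 far 0 ang med nan pc  r 0.024 0.055 y 0.284
scene red 19 far 19 ang med 0.744 pc [0.715 0.782] r 0.067 0.111 y 0.2895
scene yel 0
  return _methods._mean(a, axis=axis, dtype=dtype,
  ret = ret.dtype.type(ret / rcount)
```

```bash
cat > prof.py <<'E'
from h import *
import sys
m=np.load(f"pics/wrist_{sys.argv[1]}.npz");p=m["p"];W=cloud(m,m["d"])
o=np.array([.4667,.1985,.0553]);x=np.array([.998,.06,0]);H=o+x*.22;H[2]=.052;y=np.array([-.06,.998,0])
h=cv2.cvtColor(p,cv2.COLOR_RGB2HSV);near=(np.linalg.norm(W-np.array([.6,.28,.12]),axis=2)<.13)
red=((h[...,0]<6)|(h[...,0]>174))&(h[...,1]>150)&(h[...,2]>60)&near
yel=(abs(h[...,0].astype(int)-29)<5)&(h[...,1]>140)&(h[...,2]>100)&near
for k,b in(("red",red),("yel",yel)):
    u=W[b]-H;xx=-(u@x);rr=np.hypot(xx,u[:,2]);an=np.arctan2(u[:,2],xx);yy=u@y
    for r0 in np.arange(.02,.12,.008):
        f=abs(rr-r0)<.004
        if f.sum()>3:print(k,round(r0,3),f.sum(),"ang p5/50/95",np.percentile(an[f],[5,50,95]).round(3),"perp mm",(r0*np.percentile(an[f],[5,95])*1e3).round(1),"y",np.percentile(yy[f],[5,95]).round(4))
E
python3 prof.py a
```

```text
red 0.02 22 ang p5/50/95 [-0.959  0.784  0.794] perp mm [-19.2  15.9] y [0.0813 0.0875]
red 0.028 20 ang p5/50/95 [-1.155  0.771  0.779] perp mm [-32.3  21.8] y [0.0803 0.0874]
red 0.036 21 ang p5/50/95 [0.752 0.773 0.783] perp mm [27.1 28.2] y [0.0827 0.0872]
red 0.044 27 ang p5/50/95 [0.761 0.772 0.782] perp mm [33.5 34.4] y [0.0826 0.0869]
red 0.052 25 ang p5/50/95 [0.762 0.77  0.775] perp mm [39.6 40.3] y [0.0828 0.087 ]
red 0.06 30 ang p5/50/95 [0.76  0.769 0.775] perp mm [45.6 46.5] y [0.0822 0.0868]
red 0.068 33 ang p5/50/95 [0.76  0.767 0.771] perp mm [51.7 52.4] y [0.0823 0.0867]
red 0.076 34 ang p5/50/95 [0.755 0.767 0.771] perp mm [57.4 58.6] y [0.082  0.0865]
red 0.084 22 ang p5/50/95 [0.755 0.766 0.769] perp mm [63.4 64.6] y [0.0819 0.0859]
red 0.092 8 ang p5/50/95 [0.781 0.795 0.798] perp mm [71.8 73.4] y [0.0822 0.0954]
red 0.1 125 ang p5/50/95 [0.779 0.793 0.799] perp mm [77.9 79.9] y [0.082  0.0969]
red 0.108 672 ang p5/50/95 [0.693 0.752 0.792] perp mm [74.9 85.5] y [0.0825 0.0965]
red 0.116 49 ang p5/50/95 [0.717 0.737 0.76 ] perp mm [83.2 88.1] y [0.0813 0.0854]
y
[... 217 characters left out ...]
 mm [26. 31.] y [0.0695 0.0778]
yel 0.052 67 ang p5/50/95 [0.591 0.663 0.685] perp mm [30.7 35.6] y [0.0691 0.0772]
yel 0.06 56 ang p5/50/95 [0.583 0.595 0.675] perp mm [35.  40.5] y [0.071  0.0772]
yel 0.068 47 ang p5/50/95 [0.583 0.591 0.599] perp mm [39.6 40.8] y [0.0729 0.0772]
yel 0.076 50 ang p5/50/95 [0.58  0.589 0.596] perp mm [44.1 45.3] y [0.0727 0.0773]
yel 0.084 52 ang p5/50/95 [0.58  0.589 0.596] perp mm [48.7 50.1] y [0.0731 0.0767]
yel 0.092 17 ang p5/50/95 [0.583 0.594 0.616] perp mm [53.6 56.7] y [0.072  0.0765]
yel 0.1 51 ang p5/50/95 [0.611 0.617 0.622] perp mm [61.1 62.2] y [0.0725 0.0764]
yel 0.108 19 ang p5/50/95 [0.603 0.615 0.622] perp mm [65.1 67.2] y [0.0719 0.0771]
```

```bash
cat > fit.py <<'E'
from h import *
import sys
m=np.load(f"pics/wrist_{sys.argv[1]}.npz");p=m["p"];W=cloud(m,m["d"])
o=np.array([.4667,.1985,.0553]);x=np.array([.998,.06,0]);H=o+x*.22;H[2]=.052;y=np.array([-.06,.998,0])
h=cv2.cvtColor(p,cv2.COLOR_RGB2HSV);near=(np.linalg.norm(W-np.array([.6,.28,.12]),axis=2)<.13)
red=((h[...,0]<6)|(h[...,0]>174))&(h[...,1]>150)&(h[...,2]>60)&near
yel=(abs(h[...,0].astype(int)-29)<5)&(h[...,1]>140)&(h[...,2]>100)&near
for k,b,lo,y0 in(("red",red,.03,.081),("yel",yel,.04,.0725)):
    u=W[b]-H;a=-(u@x);z=u[:,2];rr=np.hypot(a,z);yy=u@y
    f=(rr>lo)&(rr<.087)&(yy>y0)
    if k=="yel": f&=yy<.0785
    for _ in range(6):
        c=np.polyfit(a[f],z[f],1);e=(z-np.polyval(c,a))*np.cos(np.arctan(c[0]));f=f&(abs(e)<max(.001,2*e[f].std()))
    phi=np.arctan(c[0]);print(k,f.sum(),"dir",phi.round(4),"offset mm",(c[1]*np.cos(phi)*1e3).round(2),"sd",(e[f].std()*1e3).round(2))
    t=rr>.09;ra=a*np.cos(phi)+z*np.sin(phi);pe=-a*np.sin(phi)+z*np.cos(phi)
    print(" tip block radial",np.percentile(ra[t],[2,50,98]).round(4),"perp",np.percentile(pe[t],[2,10,50,90,98]).round(4),"y",np.percentile(yy[t],[2,98]).round(4))
E
python3 fit.py a
```

```text
red 193 dir 0.7599 offset mm 0.46 sd 0.3
 tip block radial [0.0969 0.1068 0.1126] perp [-0.0074 -0.0056 -0.0001  0.0034  0.0037] y [0.0818 0.0971]
yel 254 dir 0.5723 offset mm 1.28 sd 0.36
 tip block radial [0.0949 0.102  0.1844] perp [0.0032 0.0039 0.0045 0.0934 0.0957] y [0.0317 0.077 ]
```

```bash
python3 -m inch '-1 0 .007 -.0093 0 0 0;-1 0 .0075 -.009 0 0 0;-1 0 .008 -.0086 0 0 0;-1 0 0 0 0 0 0;-1 0 0 0 0 0 0;-1 0 0 0 0 0 0;-1 0 0 0 0 0 0'
python3 ang.py b 2>/dev/null; python3 prof.py b; python3 fit.py b
python3 - <<'E'
import numpy as np,cv2
p=np.load("pics/wrist_b.npz")["p"];s=np.load("pics/scene_b.npz")["p"]
from h import *
m=np.load("pics/wrist_b.npz");c=proj(m,[[.61,.28,.12]])[0].astype(int);print(c)
x0=max(0,min(640-130,c[0]-65));y0=max(0,min(400-90,c[1]-45))
a=cv2.resize(p[y0:y0+90,x0:x0+130],(780,540),interpolation=2)
cv2.imwrite("pics/f.png",a[:,:,::-1])
E
```

```text
clock: 29.08
tool_pos: [0.5258, 0.2036, 0.2034]
eef_rot: [0.687, 0.727, -0.002, -0.003]
contact_force: [-6.2, 6.1, -3.0]
opening: 0.099
finger_force: 39.9
tool angle 0.7374430097994789 r 0.22259809474123993 [-6.2  6.1 -3. ] 39.85826075077057 0.09866532426074909
wrist red 972 far 805 ang med 0.7648 pc [0.715 0.792] r 0.016 0.114 y 0.2947
wrist yel 55 far 35 ang med 0.7569 pc [0.737 0.765] r 0.013 0.107 y 0.2829
top red 0
top yel 0
scene red 0
scene yel 0
red 0.02 27 ang p5/50/95 [-0.997  0.79   0.808] perp mm [-19.9  16.2] y [0.0818 0.0875]
red 0.028 29 ang p5/50/95 [-0.353  0.78   0.794] perp mm [-9.9 22.2] y [0.0822 0.0874]
red 0.036 30 ang p5/50/95 [0.748 0.77  0.787] perp mm [26.9 28.3] y [0.083  0.0874]
red 0.044 32 ang p5/50/95 [0.748 0.77  0.782] perp mm [32.9 34.4] y [0.0827 0.0871]
red 0.052 27 ang p5/50/95 [-0.822  0.771  0.781] perp mm [-42.7  40.6] y [0.0792 0.0864]
red 0.06 36 ang p5/50/95 [-0.781  0.765  0.777] perp mm [-46.8  46.6] y [0.0792 0.0863]
red 0.068 33 ang p5/50/95 [0.759 0.765 0.773] perp mm [51.6 52.5] y [0.0822 0.0864]
red 0.076 39 ang p5/50/95 [0.759 0.767
[... 644 characters left out ...]
ng p5/50/95 [0.793 0.802 0.814] perp mm [47.6 48.8] y [0.0686 0.0728]
yel 0.076 4 ang p5/50/95 [0.736 0.738 0.742] perp mm [56.  56.4] y [0.0732 0.0768]
yel 0.092 5 ang p5/50/95 [0.743 0.766 0.767] perp mm [68.4 70.6] y [0.0732 0.0772]
yel 0.1 8 ang p5/50/95 [0.757 0.761 0.766] perp mm [75.7 76.6] y [0.0723 0.0766]
yel 0.108 15 ang p5/50/95 [0.743 0.756 0.763] perp mm [80.3 82.4] y [0.0716 0.0771]
red 227 dir 0.7597 offset mm 0.45 sd 0.36
 tip block radial [0.0961 0.1067 0.1127] perp [-0.0072 -0.0054  0.0005  0.0034  0.0037] y [0.0816 0.097 ]
yel 15 dir 0.6855 offset mm 3.75 sd 1.68
 tip block radial [0.0944 0.1043 0.1063] perp [0.006  0.0065 0.0075 0.0081 0.0083] y [0.0716 0.0774]
[456 106]
```

View pics/f.png

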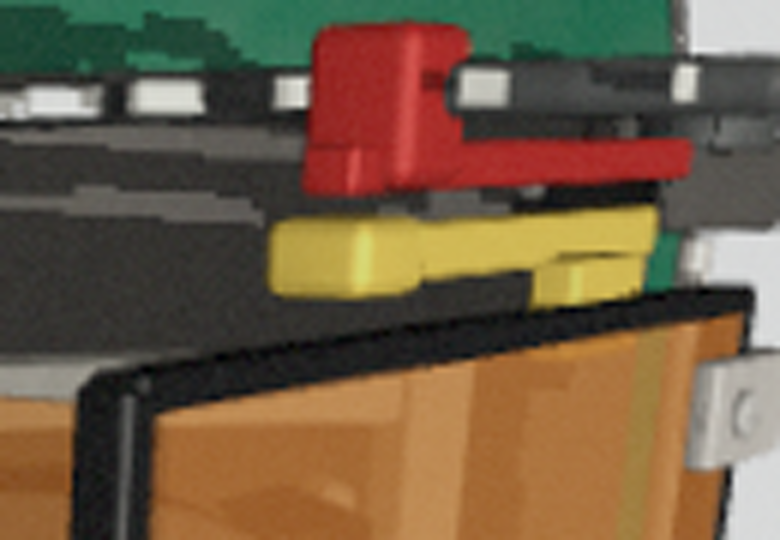

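```bash
cat > sec.py <<'E'
from h import *
import sys
for tag,g in(("a",.5855),("b",.7374)):
    m=np.load(f"pics/wrist_{tag}.npz");p=m["p"].astype(int);W=cloud(m,m["d"])
    o=np.array([.4667,.1985,.0553]);x=np.array([.998,.06,0]);H=o+x*.22;H[2]=.052;y=np.array([-.06,.998,0])
    u=W-H;a=-(u@x);z=u[...,2];yy=u@y;rr=np.hypot(a,z);an=np.arctan2(z,a)
    isr=(p[...,0]>90)&(p[...,1]<.4*p[...,0]);isy=(p[...,1]>.7*p[...,0])&(p[...,2]<.6*p[...,0])&(p[...,0]>90)
    for k,b,phi in(("red",isr&(yy>.0825)&(yy<.088),.75),("yel",isy&(yy>.0715)&(yy<.0775),g)):
        ra=a*np.cos(phi)+z*np.sin(phi);pe=-a*np.sin(phi)+z*np.cos(phi)
        print(tag,k)
        for r0 in list(np.arange(.03,.09,.01))+list(np.arange(.09,.118,.002)):
            f=b&(abs(ra-r0)<(.005 if r0<.088 else .001))&(abs(pe)<.02)
            if f.sum()>2:print("  %.3f n%d perp %s"%(r0,f.sum(),(np.percentile(pe[f],[2,50,98])*1e3).round(1)))
E
python3 sec.py
```

```text
a red
  0.030 n24 perp [0.1 0.7 1.2]
  0.040 n26 perp [0.2 0.9 1.4]
  0.050 n31 perp [0.5 1.  1.4]
  0.060 n35 perp [0.6 1.2 1.5]
  0.070 n40 perp [0.6 1.2 1.6]
  0.080 n37 perp [0.5 1.3 1.7]
  0.096 n11 perp [3.7 4.5 4.7]
  0.098 n12 perp [3.7 4.4 4.8]
  0.100 n13 perp [4.  4.4 4.9]
  0.102 n12 perp [4.1 4.4 4.9]
  0.104 n20 perp [3.3 4.3 4.8]
  0.106 n68 perp [-6.2  2.2  4.6]
  0.108 n62 perp [-5.5  1.3  4.4]
  0.110 n22 perp [-4.2  1.   1.9]
  0.112 n57 perp [-3.7 -1.4  1.5]
  0.114 n6 perp [-2.1 -0.2  1. ]
a yel
  0.030 n38 perp [-0.   0.8  1.4]
  0.040 n56 perp [0.1 1.1 5. ]
  0.050 n76 perp [0.1 1.1 5. ]
  0.060 n83 perp [-0.6  0.6  4.7]
  0.070 n69 perp [-0.4  0.3  1.1]
  0.080 n79 perp [-0.6  0.2  1. ]
  0.090 n8 perp [-0.   0.5  0.9]
  0.096 n19 perp [2.2 2.8 3.5]
  0.098 n18 perp [2.5 3.1 3.8]
  0.100 n18 perp [2.6 3.  3.7]
  0.102 n17 perp [2.6 3.2 3.7]
  0.104 n23 perp [1.4 3.1 3.6]
  0.106 n118 perp [-8.2 -1.4  3.6]
  0.108 n79 perp [-7.  -1.6  2.6]
b red
  0.030 n36 perp [0.2 0.8 1.3]
  0.040 n32 perp [-0.1  0.8  1.4]
  0.050 n37 perp [-0.5  1.1  1.6]
  0.060 n38 perp [
[... 159 characters left out ...]
4.4 4.9]
  0.102 n12 perp [4.  4.3 4.6]
  0.104 n12 perp [3.7 4.3 5. ]
  0.106 n69 perp [-5.5  2.5  4.6]
  0.108 n46 perp [-5.9  0.9  4.6]
  0.110 n12 perp [-1.9  1.5  2.3]
  0.112 n42 perp [-3.8 -1.1  2.1]
  0.114 n9 perp [-2.2  0.5  1.6]
b yel
  0.030 n21 perp [0.1 0.6 1.2]
  0.040 n45 perp [-0.1  0.6  5. ]
  0.050 n56 perp [-0.5  0.7  4.8]
  0.060 n66 perp [-0.5  0.3  4.1]
  0.070 n49 perp [-0.8  0.1  0.7]
  0.080 n48 perp [-0.5 -0.1  0.8]
  0.094 n5 perp [1.9 2.5 2.8]
  0.096 n13 perp [2.4 2.7 3. ]
  0.098 n18 perp [2.1 2.6 3.5]
  0.100 n13 perp [1.7 2.6 3.2]
  0.102 n17 perp [2.2 2.6 3.4]
  0.104 n20 perp [0.5 2.5 3.1]
  0.106 n130 perp [-8.4 -2.7  2.6]
  0.108 n45 perp [-7.1 -1.7  2.2]
```

```bash
python3 -m inch '-1 0 .0024 -.0024 0 0 0;-1 0 .0024 -.0024 0 0 0;-1 0 0 0 0 0 0;-1 0 0 0 0 0 0;-1 0 0 0 0 0 0;-1 0 0 0 0 0 0'
python3 ang.py b 2>/dev/null |head -1; sed -i 's/(("a",.5855),("b",.7374))/(("b",.75),)/' sec.py; python3 sec.py
```

```text
clock: 29.73
tool_pos: [0.5302, 0.204, 0.208]
eef_rot: [0.687, 0.727, -0.002, -0.003]
contact_force: [-6.3, 6.3, -2.2]
opening: 0.092
finger_force: 39.9
tool angle 0.7659758398729309 r 0.2226879738789165 [-6.3  6.3 -2.2] 39.85700726509094 0.0924652537385698
b red
  0.030 n33 perp [-1.7  0.9  1.4]
  0.040 n34 perp [0.1 0.9 1.3]
  0.050 n29 perp [-0.1  0.9  1.4]
  0.060 n42 perp [0.6 1.2 1.9]
  0.070 n42 perp [0.3 1.2 1.6]
  0.080 n41 perp [0.4 1.2 2.2]
  0.094 n4 perp [4.1 4.4 4.7]
  0.096 n11 perp [3.8 4.5 4.7]
  0.098 n15 perp [3.5 4.3 5. ]
  0.100 n10 perp [4.1 4.6 4.8]
  0.102 n16 perp [3.8 4.6 5.1]
  0.104 n15 perp [-3.1  4.5  5. ]
  0.106 n49 perp [-5.6  2.5  4.9]
  0.108 n45 perp [-4.9  1.1  3.8]
  0.110 n16 perp [-2.7  0.9  2. ]
  0.112 n42 perp [-4.  -1.1  1.6]
b yel
  0.030 n26 perp [0.3 0.8 1.2]
  0.040 n39 perp [0.1 1.2 5.3]
  0.050 n49 perp [0.6 1.5 5.6]
  0.060 n67 perp [0.3 1.2 5.4]
  0.070 n35 perp [0.4 1.2 1.6]
  0.080 n53 perp [0.2 1.1 2. ]
  0.094 n3 perp [3.6 3.9 4. ]
  0.096 n13 perp [3.3 4.2 4.5]
  0.098 n14 perp [3.7 4.1 4.7]
  0.100 n18 perp [3.7 4.1 4.9]
  0.102 n14 perp [3.7 4.  4.5]
  0.104 n18 perp [1.9 4.1 4.7]
  0.106 n127 perp [-6.6 -0.6  4.1]
  0.108 n39 perp [-5.4 -1.7  3.7]
```

```bash
python3 -m inch '-1 0 .0006 -.0007 0 0 0;-1 0 0 0 0 0 0;-1 0 0 0 0 0 0;-1 0 0 0 0 0 0;-1 0 0 0 0 0 0;-1 0 0 0 0 0 0;-1 0 0 0 0 0 0;-1 0 0 0 0 0 0;-1 0 0 0 0 0 0;-1 0 0 0 0 0 0;-1 0 0 0 0 0 0;-1 0 0 0 0 0 0'
python3 ang.py b 2>/dev/null |head -1; python3 sec.py | grep -E "b |0.070|0.080|0.098|0.1[0]"
python3 - <<'E'
from h import *
for n in("top","scene","wrist"):
    m=camera_model(n);p,d=snapshot(n);W=cloud(m,d)
    k=(np.hypot(W[...,0]-.5965,W[...,1]-.0652)<.06)&(abs(W[...,2]-.106)<.006)&(p.max(2)<80)
    print(n,k.sum(),np.nanmean(W[k],0) if k.any() else '')
    print(proj(m,[.552,.0625,.109]))
E
```

```text
clock: 30.88
tool_pos: [0.5308, 0.204, 0.2086]
eef_rot: [0.687, 0.727, -0.002, -0.003]
contact_force: [-5.8, 6.7, -2.7]
opening: 0.101
finger_force: 39.9
tool angle 0.7702821589173325 r 0.22269048684149167 [-5.8  6.7 -2.7] 39.85691785812378 0.10102823883157168
b red
  0.070 n44 perp [0.3 1.1 1.9]
  0.080 n39 perp [0.7 1.2 2.2]
  0.098 n14 perp [4.1 4.5 5.3]
  0.100 n15 perp [3.8 4.6 5. ]
  0.102 n10 perp [4.1 4.4 5.3]
  0.104 n16 perp [4.  4.5 5.3]
  0.106 n52 perp [-5.9  2.5  4.8]
  0.108 n46 perp [-3.1  1.5  4.1]
b yel
  0.070 n42 perp [0.7 1.4 1.9]
  0.080 n49 perp [1.1 1.6 2.1]
  0.098 n15 perp [3.7 4.5 5. ]
  0.100 n13 perp [4.1 4.4 5. ]
  0.102 n14 perp [3.7 4.4 5. ]
  0.104 n18 perp [3.1 4.6 5.1]
  0.106 n125 perp [-6.4 -0.5  4.7]
  0.108 n40 perp [-5.  -1.1  4.5]
top 13 [0.54742396 0.05971098 0.1064436 ]
[[279.64888608 180.11087878]]
scene 19 [0.54897387 0.0582245  0.10658009]
[[313.6798702  173.48158007]]
wrist 47 [0.55338226 0.05903996 0.10868598]
[[328.6277805  360.45682751]]
```

```bash
python3 -c "
from plant import r
print(r.finish_job())"
```

```text
the job is handed in; nothing more can be done
None
```

The crank is wound clockwise to its stop, and the gripper is still holding the guard with the needle lined up to the red mark (within about 0.005 rad by the wrist camera); the job was handed in at about 31 s.

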